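# Push the row of painted blocks home and swing the bar behind it

## Robot

A 7-joint arm with a two-finger parallel gripper is mounted at the origin on the work surface. World frame = base frame: x ahead of the robot, y to its left, z up, the work surface at z = 0. Lengths are in m, angles in rad, forces in N, time in s.
With the tool pointing down it reaches from about 0.4 to 0.85 m from the base axis. Payload 10.4 kg.
Tool frame: the origin (TCP) lies between the finger pads; the fingertips stand 19 mm ahead of it and the grasp point (between the pads) is the TCP; z points along the fingers, x is the direction in which the jaws open and shut, and the axes are right-handed (so a half turn about z gives the same grasp; the last joint's range is limited). The gripper opens to 87 mm and grips with 3 to 60 N. Pads are 19 mm wide; open, the fingers measure 117 mm over their backs; the gripper's body (75 mm by 190 mm) begins 51 mm behind the grasp point.
Start: joints at [1.243, 0.332, -0.065, 1.46, 0.022, 1.35, -0.088], TCP at [0.188, -0.596, 0.242] pointing down, gripper open.
Joint ranges: [-2.6, 2.6], [-0.5, 2.12], [-1.47, 1.34], [0.16, 2.42], [-1.27, 4.41], [0.06, 2.06], [-2.6, 2.6]. Speed limits (rad/s): [2.22, 2.22, 2.79, 2.79, 3.14, 3.14, 3.14].

## Interface

Orientations are given as a unit quaternion [x, y, z, w].
In Python, from bench import * gives the robot as it stands.
- The arm moves only by the tool step_arm, never from a script. Its argument "commands" is a list of rows, each a list of 6 numbers: the shift along the tool's x, y, z in m, then the turn, a rotation vector about the tool's x, y, z in rad. In form: [[tx, ty, tz, rx, ry, rz], ...]. A call has 1 to 12 rows; each row shifts and turns the commanded pose from where the row before left it, along the tool's axes as they then stand; what a row does not reach is not made up. A row lasts 1/10 s, in which the tool goes at most 50 mm and 8.59 degrees, less where a joint would pass 70% of its speed; a pose out of reach is approached as far as the arm can. A call with a gripper value outside its range is refused whole. "gripper" is the opening, from 0 (shut) to 1 (fully open), set as the call begins (left out, the last holds). The fingers move at their own pace and stop on an object; "grip_force" is the grip in N (left out, the last holds). Time passes only in rows, so rows that do not move let the fingers close. It gives the time, the measured TCP pose, the force and the opening at its end, in the units of the state.
- read_state(): the state, without advancing time (a new reading comes with each control period).
- camera(name): name is "scene" or "side" or "wrist"; returns the picture (480x640x3 uint8, red, green, blue); there is no depth.
- get_calibration(name): a dict with "fx", "fy", "cx", "cy" (pixels), "k1" (the pictures are not rectified: a ray, as slopes to the right and down, at radius r is drawn at 1 + k1 r^2 times it, then the intrinsics apply), "R" (3x3) and "t" (3): a world point X has camera coordinates R X + t. Camera axes: x right, y down, z forward; pixel columns grow to the right and rows downward; lengths in m; the calibration is good to about 2 mm. A picture is of the moment at which its call begins: read the wrist's pose just before it. get_calibration takes no time and is no camera call; for the wrist camera it gives the pose at the moment of the call.
- close_job(): hands the job in, once; it reports no verdict.
The state is a dict: "time": time; "joint_positions": joint angles; "joint_vel": joint speeds; "joint_torque": joint torques, N m; "ee_pos": TCP position; "eef_rot": TCP orientation; "ft_force": force on the tool from outside, world axes, zero at the start; "torque": the same for the moment, N m; "width": finger opening in m.
Only numpy, scipy, OpenCV 4.12 (cv2) and the standard library are available. Lean on these libraries where they do the work, as an engineer would, in place of code of your own. Each camera call takes 0.05 s, during which the arm holds its last target. There are 200 camera calls.

## Task

Push the row of four painted wooden blocks along the channel of the glue-up jig, as one row from its rear end and without letting it come apart, until it is pressed fully home against the blue end stop; then push the orange swing bar round with a fingertip until it is fully shut across the channel behind the last block. Only push: do not lift any block out of the channel, do the row before the bar, do not disturb the two spray cans, the paint tin or the dark wood offcut, and finish with the hand clear of everything.

Things in the scene. Friction and masses are not known exactly. Their poses are not given: they have to be found in the camera images.
- jig: Glue-up jig, fixed to the table, at a place and yaw that differ from run to run: a plywood board 360 x 120 mm, 12 mm thick, with a straight channel on it for the blocks. Origin: on the table surface, under the middle of the channel; x runs along the channel to the blue end stop, z up. The board spans jig y = -77 to +43 mm; its top, the channel floor, is at z = 12 mm.
- channel_rear (a point): Middle of the open rear end of the channel, on its floor, at jig x = -170 mm. Two straight aluminium strips, 4 mm thick, inner faces at jig y = +-21.5 mm, guide the blocks from here to the end stop. They stand 12 mm above the floor: their tops are 24 mm above the table.
- stop_face (a point): Middle of the foot of the blue end stop's face, on the channel floor at jig x = +150 mm. The stop is 60 mm wide and 42 mm high. With the row fully home, the rear block's centre is at jig x = -7.5 mm and its rear face at -30 mm.
- block_red: Painted wooden block with a red top, 45 mm long (its x, along the channel), 40 mm wide, 44 mm high, about 60 g, loose. Origin: centre of its underside; x along the channel, z up. The four blocks stand in one touching row in the channel, in an order that differs from run to run.
- block_white: Painted wooden block with a white top, 45 mm long (its x, along the channel), 40 mm wide, 48 mm high, about 60 g, loose. Origin: centre of its underside; x along the channel, z up. The four blocks stand in one touching row in the channel, in an order that differs from run to run.
- block_green: Painted wooden block with a green top, 45 mm long (its x, along the channel), 40 mm wide, 40 mm high, about 60 g, loose. Origin: centre of its underside; x along the channel, z up. The four blocks stand in one touching row in the channel, in an order that differs from run to run.
- block_yellow: Painted wooden block with a yellow top, 45 mm long (its x, along the channel), 40 mm wide, 44 mm high, about 60 g, loose. Origin: centre of its underside; x along the channel, z up. The four blocks stand in one touching row in the channel, in an order that differs from run to run.
- gate (a joint): Angle of the orange swing bar, rad. 0 = fully shut, at its limit: straight across the channel along jig +y. It grows as the bar opens, counter-clockwise from above; at 1.57 the bar points to jig -x, rearwards beside the channel. Starts open at 1.6 to 2.1 (limit 2.3), has light friction (under 1 N at the tip) and stays where left. To shut it, push it clockwise from the side away from the row.
- gate_pivot (a point): Pivot of the swing bar, at mid-height of the bar, 40.5 mm above the table, at jig x = -42, y = -50 mm. The boss there has a radius of 14 mm. Fully shut, the bar clears the rear face of a row that is home by 4 mm.
- gate_tip (a point): Point on the bar's centre line 85 mm from the pivot, at mid-height of the bar. The bar reaches 92 mm from the pivot, is 16 mm thick horizontally and 25 mm high (28 to 53 mm above the table), so it passes 4 mm over the channel's strips.
- spray_red: Bystander, leave alone: upright spray can with white band and red cap, 66 mm across, 186 mm high. Origin: centre of its underside, z up.
- spray_black: Bystander, leave alone: upright spray can with grey band and black cap, 66 mm across, 186 mm high. Origin: centre of its underside, z up.
- paint_tin: Bystander, leave alone: low round tin of blue paint, 64 mm across, 63 mm high. Origin: centre of its underside, z up.
- offcut: Bystander, leave alone: dark wood offcut with a white patch, lying, 100 x 35 x 25 mm. Origin: centre of its underside, x along its length.
Not all that is in view belongs to the job. What is shaped like the block_yellow but pink is not meant.

How it is judged:
By the outcome, as a careful person would: the job done as asked, in the order asked, and still so for the second after the job is handed in, with the robot touching nothing.
It also fails if it takes over 58 s, if anything falls off the work surface, if the arm or the gripper's body presses on something with over 40 N, if the wrist force passes 120 N, or if a joint passes its speed limit or range.

## Working session

There is one attempt and no reset: what is moved stays moved. The work goes in short steps, Python scripts to look and compute and a tool call to move; the robot and the scene stay as the last step left them, time stands still between calls to the robot, and variables do not carry over. Pictures are saved under pics/ and viewed, on a budget of 10 in all, crops included, one or two more only if the job needs it, and the job is handed in when it is done.

Besides the shell and the picture viewer there is one more tool, called as name(argument=value, ...) on one line, values as JSON. step_arm: Moves the arm, as the interface text tells. Its arguments: {"type":"object","properties":{"commands":{"type":"array","items":{"type":"array","items":{"type":"number"}}},"gripper":{"type":"number"},"grip_force":{"type":"number"}},"required":["commands"]}

```bash
mkdir -p pics; python3 - <<'E'
from bench import *
import cv2
for n in ("scene","side"):
    im=camera(n); cv2.imwrite(f"pics/{n}0.png",im[...,::-1]); c=get_calibration(n); print(n,c)
s=read_state(); print(s)
E
```

```text
scene {'fx': 615.529093929714, 'fy': 615.529093929714, 'cx': 319.35734868097626, 'cy': 242.97413288602675, 'k1': -0.1483278585764323, 'R': array([[ 0.75219517,  0.65855346,  0.02257818],
       [ 0.40235647, -0.4318942 , -0.80720299],
       [-0.52183494,  0.61625867, -0.58984197]]), 't': array([-0.45371211, -0.17317613,  1.49345671])}
side {'fx': 472.7639392421463, 'fy': 472.7639392421463, 'cx': 313.1644513038327, 'cy': 241.17593110667485, 'k1': -0.05759079680801432, 'R': array([[-0.86936228, -0.49392576, -0.01570245],
       [-0.2683594 ,  0.49854605, -0.82427851],
       [ 0.41496078, -0.71238275, -0.56596676]]), 't': array([0.52962523, 0.21192322, 0.68525751])}
{'time': 0.1, 'joint_positions': array([ 1.2434146 ,  0.33280019, -0.06468405,  1.46085463,  0.02159824,
        1.34993265, -0.08853856]), 'joint_vel': array([ 0.00016791, -0.0011832 , -0.000532  ,  0.00058484,  0.0020733 ,
       -0.00137448, -0.0009783 ]), 'joint_torque': array([ 1.31407669e-03, -6.24548507e+01,  2.48156197e-02, -3.90722537e+01,
       -6.12871628e-02,  3.64496664e-02,  7.65570826e-05]), 'ee_pos': array([ 0.18744153, -0.59588177,  0.24084005]), 'eef_rot': array([ 8.06241640e-01, -5.91586000e-01, -5.42137959e-04, -3.58203797e-04]), 'ft_force': array([ 0.32479406, -0.37171072, -0.53427768]), 'torque': array([-0.03282793,  0.01331333,  0.0066976 ]), 'width': 0.08703520597330403}
```

View pics/scene0.png

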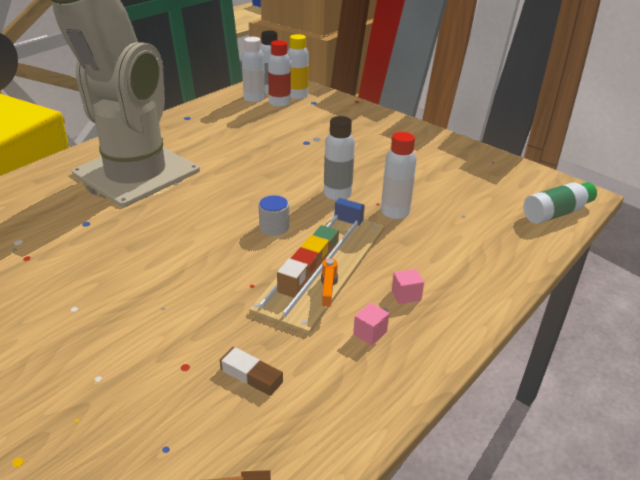

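View pics/side0.png

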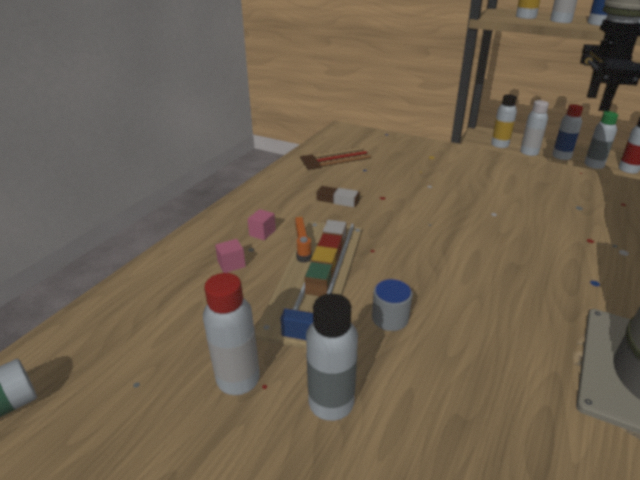

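The scene view shows the row white (291,272), red (304,257), yellow (316,244), green (327,234), with the blue stop at (349,210), the orange bar from (330,265) to (328,300), and the offcut at (250,370). The side view shows the same order from the stop end.

```bash
cat > h.py <<'E'
import cv2, numpy as np
def ray(c,px):
    K=np.array([[c['fx'],0,c['cx']],[0,c['fy'],c['cy']],[0,0,1]])
    u=cv2.undistortPoints(np.array(px,float).reshape(-1,1,2),K,np.array([c['k1'],0,0,0.]))[:,0]
    R=np.array(c['R']);d=np.c_[u,np.ones(len(u))]@R; return -R.T@np.array(c['t']),d
def onplane(c,px,z):
    o,d=ray(c,px); return o+d*((z-o[2])/d[:,2])[:,None]
def proj(c,X):
    p=np.atleast_2d(X)@np.array(c['R']).T+np.array(c['t']);u=p[:,:2]/p[:,2:]
    u=u*(1+c['k1']*(u**2).sum(1,keepdims=True)); return u*[c['fx'],c['fy']]+[c['cx'],c['cy']]
RNG=dict(red=[((0,150,120),(5,255,255)),((174,150,120),(180,255,255))],yellow=[((22,170,130),(32,255,255))],
 green=[((50,60,40),(90,255,255))],blue=[((105,110,40),(130,255,255))],orange=[((6,215,150),(15,255,255))],white=[((0,0,165),(180,45,255))],pink=[((160,60,100),(173,255,255))])
def blobs(bgr,col,roi,amin=25):
    x0,y0,x1,y1=roi; h=cv2.cvtColor(bgr,cv2.COLOR_BGR2HSV); m=0
    for a,b in RNG[col]: m=m|cv2.inRange(h,np.array(a),np.array(b))
    k=np.zeros_like(m);k[y0:y1,x0:x1]=m[y0:y1,x0:x1]
    n,l,s,ce=cv2.connectedComponentsWithStats(k)
    return [(int(s[i,4]),ce[i].round(1),cv2.minAreaRect(np.argwhere(l==i)[:,::-1].astype(np.float32)),l==i) for i in sorted(range(1,n),key=lambda i:-s[i,4]) if s[i,4]>=amin]
TOP=dict(white=.060,red=.056,yellow=.056,green=.052,blue=.054,orange=.053)
E
python3 - <<'E'
from bench import *
from h import *
for n,roi in (("scene",(240,190,385,335)),("side",(270,205,370,350))):
    im=cv2.imread(f"pics/{n}0.png");c=get_calibration(n)
    for col in TOP:
        for a,ce,r,m in blobs(im,col,roi)[:2]:
            print(n,col,a,ce,onplane(c,ce,TOP[col]).round(4)[0],np.round(r[0],1),np.round(r[1],1),round(r[2]))
E
```

```text
scene white 325 [292. 268.] [ 0.5929 -0.0652  0.06  ] [291.8 268. ] [25.  15.8] 18
scene white 156 [301.9 289.3] [ 0.6459 -0.0966  0.06  ] [302.1 289. ] [ 2.7 62.8] 39
scene red 231 [304.1 255.6] [ 0.5806 -0.0192  0.056 ] [304.  255.5] [21.4 13.1] 21
scene yellow 269 [314.6 243.1] [0.5687 0.0236 0.056 ] [314.5 243. ] [22.5 14.2] 18
scene green 199 [325.4 232.2] [0.5566 0.0696 0.052 ] [325.3 232.1] [21.2 11.1] 17
scene blue 308 [273.1 202.7] [0.4073 0.074  0.054 ] [273. 203.] [14. 26.] 90
scene blue 132 [348.6 203.6] [0.5257 0.1804 0.054 ] [348.5 203.4] [24.9  5.5] 16
scene orange 58 [329.3 269.9] [ 0.6403 -0.0168  0.053 ] [328.6 271.3] [11.7 21.4] 13
side green 270 [318.4 270.4] [0.5598 0.0665 0.052 ] [318.3 270.3] [21.4 14.3] 9
side blue 645 [296.  322.9] [0.525  0.2003 0.054 ] [296.2 323.7] [30.  25.3] 11
```

step_arm(commands=[[-0.0195,-0.034,0.003,0,0,0],[-0.0195,-0.034,0.003,0,0,0],[-0.0195,-0.034,0.003,0,0,0],[-0.0195,-0.034,0.003,0,0,0],[-0.0195,-0.034,0.003,0,0,0],[-0.0195,-0.034,0.003,0,0,0],[-0.0195,-0.034,0.003,0,0,0],[-0.0195,-0.034,0.003,0,0,0],[-0.0195,-0.034,0.003,0,0,0],[-0.0195,-0.034,0.003,0,0,0],[-0.0195,-0.034,0.003,0,0,0],[-0.0195,-0.034,0.003,0,0,0]], gripper=0, grip_force=20)

```text
time: 1.3
ee_pos: [0.5073, -0.2492, 0.2052]
eef_rot: [0.806, -0.592, -0.0, 0.0]
ft_force: [0.9, -0.4, 0.6]
width: 0.003
```

step_arm(commands=[[-0.0195,-0.034,0.003,0,0,0],[-0.0195,-0.034,0.003,0,0,0],[-0.0195,-0.034,0.003,0,0,0],[-0.0195,-0.034,0.003,0,0,0],[0,0,0,0,0,-0.14],[0,0,0,0,0,-0.14],[0,0,0,0,0,-0.14],[0,0,0,0,0,-0.14],[0,0,0,0,0,-0.14],[0,0,0,0,0,-0.14],[0,0,0,0,0,-0.14],[0,0,0,0,0,-0.14]])

```text
time: 2.5
ee_pos: [0.6126, -0.1354, 0.1931]
eef_rot: [0.998, -0.07, -0.0, -0.0]
ft_force: [0.3, -0.4, 0.1]
width: 0.0005
```

step_arm(commands=[[0,0,0,0,0,-0.14],[0,0,0,0,0,-0.14],[0,0,0,0,0,-0.13],[0,0,0,0,0,0]])

```text
time: 2.9
ee_pos: [0.6126, -0.1355, 0.1931]
eef_rot: [0.991, 0.133, -0.0, -0.0]
ft_force: [0.8, 0.2, -1.0]
width: 0.0006
```

```bash
python3 - <<'E'
from bench import *
from h import *
s=read_state(); c=get_calibration("wrist"); im=camera("wrist")[...,::-1].copy(); cv2.imwrite("pics/w1.png",im)
import pickle; pickle.dump(c,open("w1.pkl","wb"))
print(s['time'],s['ee_pos'],s['eef_rot'],s['ft_force'],s['width'])
E
```

```text
2.9 [ 0.61260067 -0.13547774  0.19306298] [ 9.91175694e-01  1.32554010e-01 -3.68583612e-04 -2.03619710e-04] [ 0.77313921  0.21093392 -0.96360383] 0.0006365659220580515
```

View pics/w1.png

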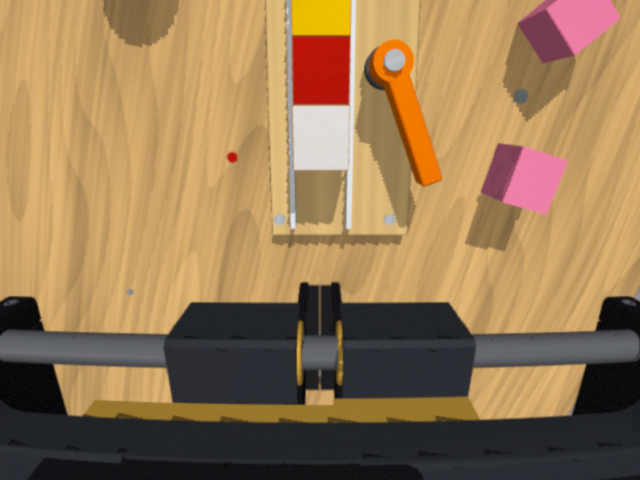

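Wrist view: white top spans (293,106) to (349,170), the strip rear ends are at (293,228) and (349,228), the boss is at (394,60), and the bar tip is near (429,183). The row is nearly square to the tool.

```bash
python3 - <<'E'
from h import *
import pickle
c=pickle.load(open("w1.pkl","rb")); P=lambda px,z: onplane(c,px,z)[:,:2]
w=P([[293,106],[348.5,106],[349.5,170],[293,170]],.06); r=P([[291.5,36],[349.5,36],[349.5,104.5],[292,104.5]],.056)
print("white",w.round(4),"c",w.mean(0).round(4),"sides",np.linalg.norm(w-np.roll(w,1,0),axis=1).round(4)); print("red c",r.mean(0).round(4))
s=P([[293,228],[349,228],[290,0],[354,0]],.024); print("strips",s.round(4))
mid=(s[0]+s[1])/2; mid2=(s[2]+s[3])/2
u=mid2-mid; u/=np.linalg.norm(u)
u2=r.mean(0)-w.mean(0);print("yaw strips",np.degrees(np.arctan2(u[1],u[0])),"blocks",np.degrees(np.arctan2(u2[1],u2[0])),np.linalg.norm(u2))
v=np.array([-u[1],u[0]]); O=mid+.17*u
J=lambda p:np.c_[(p-O)@u,(p-O)@v]
print("O",O,"u",u)
print("white jig",J(w).round(4)); b=P([[394,60],[430,184],[394,60]],.053);print("pivot,tip jig",J(b).round(4))
d=J(b)[1]-J(b)[0];print("bar len",np.linalg.norm(d),"angle",np.arctan2(d[1],d[0]), )
for n,p in (("pivot",(-.042,-.05)),("stop",(.15,0)),("rear",(-.17,0))): print(n,O+u*p[0]+v*p[1])
T=np.array([.6126,-.1355]); print("tcp jig",J(T[None]))
E
```

```text
white [[ 0.5715 -0.0516]
 [ 0.6084 -0.0416]
 [ 0.6214 -0.0837]
 [ 0.5823 -0.0943]] c [ 0.5959 -0.0678] sides [0.044  0.0382 0.044  0.0405]
red c [ 0.5837 -0.024 ]
strips [[ 0.5928 -0.1464]
 [ 0.6386 -0.134 ]
 [ 0.5478  0.0223]
 [ 0.5934  0.0346]]
yaw strips 104.97598084182518 blocks 105.52437853371086 0.04549686005810135
O [0.57178812 0.02406882] u [-0.25841409  0.96603424]
white jig [[-0.0731  0.0198]
 [-0.0729 -0.0184]
 [-0.1169 -0.0201]
 [-0.1171  0.0205]]
pivot,tip jig [[-0.0416 -0.0497]
 [-0.1276 -0.0812]
 [-0.0416 -0.0497]]
bar len 0.09161783336965258 angle -2.7907516291217744
pivot [ 0.63094323 -0.00358392]
stop [0.53302601 0.16897395]
rear [ 0.61571852 -0.140157  ]
tcp jig [[-0.1646953   0.00180916]]
```

step_arm(commands=[[0.002,0,0.025,0,0,0],[0,0,0.03,0,0,0],[0,0,0.03,0,0,0],[0,0,0.03,0,0,0],[0,0,0.022,0,0,0],[0,0,0.01,0,0,0],[0,0,0,0,0,0]])

```text
time: 3.65
ee_pos: [0.6141, -0.1347, 0.0454]
eef_rot: [0.991, 0.131, -0.001, -0.0]
ft_force: [-0.8, -0.4, 0.7]
width: 0.0006
```

step_arm(commands=[[0,-0.008,0,0,0,0],[0,-0.008,0,0,0,0],[0,-0.006,0,0,0,0],[0,-0.004,0,0,0,0],[0,-0.003,0,0,0,0],[0,-0.003,0,0,0,0],[0,-0.003,0,0,0,0],[0,-0.003,0,0,0,0],[0,-0.003,0,0,0,0],[0,-0.003,0,0,0,0],[0,-0.003,0,0,0,0]])

```text
time: 4.75
ee_pos: [0.6025, -0.0894, 0.0465]
eef_rot: [0.991, 0.132, 0.0, 0.0]
ft_force: [0.7, -0.5, -0.6]
width: 0.0005
```

step_arm(commands=[[0,-0.004,0,0,0,0],[0,-0.004,0,0,0,0],[0,-0.004,0,0,0,0],[0,-0.004,0,0,0,0],[0,-0.004,0,0,0,0],[0,-0.004,0,0,0,0],[0,-0.004,0,0,0,0],[0,-0.004,0,0,0,0],[0,-0.004,0,0,0,0],[0,-0.004,0,0,0,0],[0,-0.003,0,0,0,0],[0,-0.002,0,0,0,0]])

```text
time: 5.95
ee_pos: [0.5908, -0.0457, 0.0466]
eef_rot: [0.991, 0.132, 0.0, 0.0]
ft_force: [0.8, -1.2, -0.1]
width: 0.0004
```

```bash
python3 - <<'E'
from bench import *
from h import *
s=read_state()
a=camera("scene")[...,::-1].copy(); w=camera("wrist")[...,::-1].copy()
cv2.imwrite("pics/m2.png",np.hstack([cv2.resize(a[160:360,220:420],(400,400),interpolation=cv2.INTER_CUBIC),cv2.resize(w,(400,300))[:, :].repeat(1,0) if 0 else cv2.copyMakeBorder(cv2.resize(w,(400,300)),0,100,0,0,cv2.BORDER_CONSTANT)]))
p=s['ee_pos'][:2]-[.57179,.02407];u=np.array([-.25841,.96603]);print(p@u,p@[-u[1],u[0]],s['ft_force'])
E
```

```text
-0.07227594822145524 -0.00029665612014455285 [ 0.83809489 -1.210153   -0.12179373]
```

View pics/m2.png

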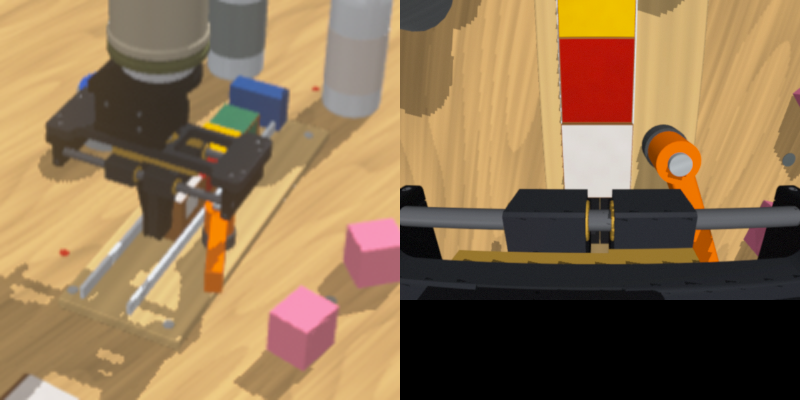

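The row is together and centred in the channel, with a gap of about 3 cm left to the stop. The bar is untouched.

step_arm(commands=[[0,-0.003,0,0,0,0],[0,-0.003,0,0,0,0],[0,-0.003,0,0,0,0],[0,-0.003,0,0,0,0],[0,-0.003,0,0,0,0],[0,-0.003,0,0,0,0],[0,-0.003,0,0,0,0],[0,-0.002,0,0,0,0],[0,-0.002,0,0,0,0],[0,-0.001,0,0,0,0]])

```text
time: 7.05
ee_pos: [0.584, -0.0207, 0.0466]
eef_rot: [0.991, 0.132, 0.0, 0.0]
ft_force: [0.6, -0.9, -0.2]
width: 0.001
```

step_arm(commands=[[0,-0.001,0,0,0,0],[0,-0.001,0,0,0,0],[0,-0.001,0,0,0,0],[0,-0.001,0,0,0,0],[0,0,0,0,0,0]])

```text
time: 7.55
ee_pos: [0.583, -0.0168, 0.0466]
eef_rot: [0.991, 0.132, 0.0, -0.0]
ft_force: [0.6, -0.3, 0.8]
width: 0.0008
```

step_arm(commands=[[0,-0.001,0,0,0,0],[0,-0.001,0,0,0,0],[0,0,0,0,0,0]])

```text
time: 7.85
ee_pos: [0.5824, -0.0149, 0.0465]
eef_rot: [0.991, 0.132, -0.0, -0.0]
ft_force: [0.2, -1.1, -0.0]
width: 0.0006
```

step_arm(commands=[[0,-0.001,0,0,0,0],[0,-0.0005,0,0,0,0],[0,0,0,0,0,0]])

```text
time: 8.15
ee_pos: [0.5823, -0.0147, 0.0465]
eef_rot: [0.991, 0.131, 0.0, 0.001]
ft_force: [1.4, -4.5, -0.4]
width: 0.0002
```

step_arm(commands=[[0,-0.001,0,0,0,0],[0,0,0,0,0,0]])

```text
time: 8.35
ee_pos: [0.5823, -0.0146, 0.0466]
eef_rot: [0.991, 0.131, 0.0, 0.001]
ft_force: [2.4, -7.5, -0.1]
width: 0.0004
```

Contact with force building to about 8 N at the predicted place (TCP at jig x = -40 mm) says the row is home. Next I back off and move to the bar's outer side.

step_arm(commands=[[0,0.005,0,0,0,0],[0,0.015,0,0,0,0],[0,0.02,0,0,0,0],[0,0.02,0,0,0,0],[0,0,-0.03,0,0,0],[0,0,-0.04,0,0,0],[0,0,-0.03,0,0,0],[0.026,-0.006,-0.02,0,0,0],[0.026,-0.006,-0.01,0,0,0],[0.026,-0.006,0,0,0,0],[0.024,-0.006,0,0,0,0],[0,0,0,0,0,0]])

```text
time: 9.55
ee_pos: [0.691, -0.0188, 0.1757]
eef_rot: [0.991, 0.133, -0.0, -0.001]
ft_force: [0.0, -0.4, -0.2]
width: 0.0006
```

```bash
python3 - <<'E'
from bench import *
from h import *
s=read_state();c=get_calibration("wrist")
w=camera("wrist")[...,::-1].copy();cv2.imwrite("pics/w3.png",w)
a=camera("scene")[...,::-1].copy();cv2.imwrite("pics/s3.png",a)
u=np.array([-.25841,.96603]);v=np.array([-u[1],u[0]]);O=np.array([.57179,.02407])
p=s['ee_pos'][:2]-O;print("tcp jig",p@u,p@v,s['ee_pos'],s['time'],s['ft_force'])
cs=get_calibration("scene")
for col in("white","red","yellow","green","blue"):
    for A,ce,r,m in blobs(a,col,(285,190,385,335))[:1]:
        q=onplane(cs,ce,TOP[col])[0,:2]-O;print(col,A,"jig",q@u,q@v)
for n,m in(("pinkA",blobs(w,"pink",(0,0,640,480),200)),):
    for b in m:
        k=cv2.boxPoints(b[2]);q=onplane(c,k,.045)[:,:2]-O;print(n,b[0],np.c_[q@u,q@v].round(3).tolist())
th0=1.92;prev=None
for th in np.linspace(1.92,0,11):
    b=np.array([-np.sin(th),np.cos(th)]);n=np.array([-np.cos(th),-np.sin(th)])
    q=np.array([-42,-50])+50*b+n*(8+10*abs(n[0])+15*abs(n[1]))
    print(round(th,2),q.round(1), None if prev is None else ("tool dx,dy",-(q-prev)[1].round(1),-(q-prev)[0].round(1)));prev=q
E
```

```text
tcp jig -0.07226380291827326 -0.10411754686549782 [ 0.69104559 -0.01883443  0.17570621] 9.55 [ 0.03745756 -0.37458239 -0.15537208]
white 275 jig -0.004874764559514193 0.0026752598946387335
red 185 jig 0.043139294726117376 0.002739080497364612
yellow 230 jig 0.08683529863012905 0.003491975804253292
green 83 jig 0.1317669502263277 0.012238233197820294
pinkA 4293 [[0.0, -0.152], [0.031, -0.19], [-0.001, -0.22], [-0.034, -0.182]]
pinkA 2651 [[-0.126, -0.138], [-0.084, -0.145], [-0.096, -0.193], [-0.139, -0.187]]
1.92 [-80.3 -91.1] None
1.73 [-87.6 -81.9] ('tool dx,dy', np.float64(-9.2), np.float64(7.3))
1.54 [-92.8 -71.6] ('tool dx,dy', np.float64(-10.3), np.float64(5.2))
1.34 [-96.3 -63. ] ('tool dx,dy', np.float64(-8.6), np.float64(3.5))
1.15 [-98.2 -53.2] ('tool dx,dy', np.float64(-9.8), np.float64(1.8))
0.96 [-97.9 -42.6] ('tool dx,dy', np.float64(-10.6), np.float64(-0.3))
0.77 [-95.2 -31.8] ('tool dx,dy', np.float64(-10.8), np.float64(-2.7))
0.58 [-89.8 -21.4] ('tool dx,dy', np.float64(-10.4), np.float64(-5.3))
0.38 [-82.  -12.2] ('tool dx,dy', np.float64(-9.2), np.float64(-7.9))
0.19 [-71.8  -4.9] ('tool dx,dy', np.float64(-7.4), np.float64(-10.1))
0.0 [-60.   0.] ('tool dx,dy', np.float64(-4.9), np.float64(-11.8))
```

View pics/w3.png

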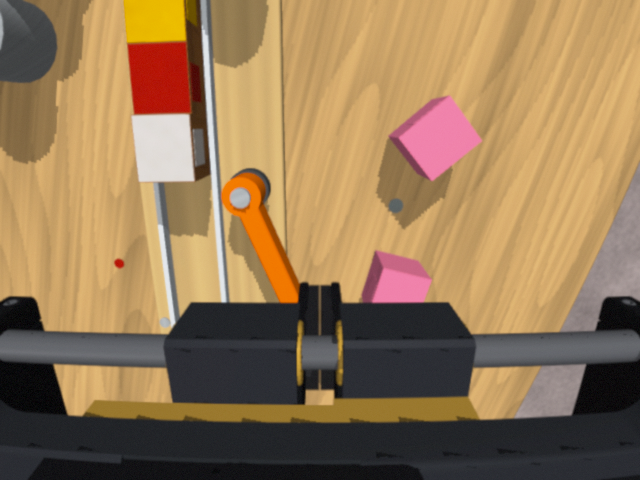

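Bar still at 1.9 rad, the finger is on its outer side, and pink blocks are 2 cm clear. The red, yellow and green spacing agrees with a row that is home.

step_arm(commands=[[0,0,0.03,0,0,0],[0,0,0.03,0,0,0],[0,0,0.03,0,0,0],[0,0,0.025,0,0,0],[0,0,0.009,0,0,0],[0,0,0,0,0,0]])

```text
time: 10.25
ee_pos: [0.6886, -0.0219, 0.0516]
eef_rot: [0.991, 0.131, -0.001, 0.0]
ft_force: [0.0, -0.7, 0.7]
width: 0.0001
```

step_arm(commands=[[-0.0065,0.004,0,0,0,0],[-0.0065,0.004,0,0,0,0],[-0.0046,0.0036,0,0,0,0],[-0.0046,0.0036,0,0,0,0],[-0.005,0.0026,0,0,0,0],[-0.005,0.0026,0,0,0,0],[-0.0043,0.0017,0,0,0,0],[-0.0043,0.0017,0,0,0,0],[-0.005,0.001,0,0,0,0],[-0.005,0.001,0,0,0,0],[0,0,0,0,0,0]])

```text
time: 11.35
ee_pos: [0.6467, -0.0596, 0.0525]
eef_rot: [0.991, 0.131, -0.0, 0.0]
ft_force: [-0.3, -0.7, -0.2]
width: 0.0002
```

step_arm(commands=[[-0.0045,-0.0005,0,0,0,0],[-0.0045,-0.0005,0,0,0,0],[-0.0054,-0.0017,0,0,0,0],[-0.0054,-0.0017,0,0,0,0],[-0.0052,-0.003,0,0,0,0],[-0.0052,-0.003,0,0,0,0],[-0.0045,-0.004,0,0,0,0],[-0.0045,-0.004,0,0,0,0],[-0.0035,-0.005,0,0,0,0],[-0.0035,-0.005,0,0,0,0],[0,0,0,0,0,0]])

```text
time: 12.45
ee_pos: [0.5946, -0.0428, 0.0525]
eef_rot: [0.991, 0.132, -0.0, -0.0]
ft_force: [0.1, 0.7, 0.3]
width: 0.0007
```

step_arm(commands=[[-0.001,-0.003,0,0,0,0],[-0.001,-0.003,0,0,0,0],[-0.001,-0.002,0,0,0,0],[0,-0.001,0,0,0,0],[0,0,0,0,0,0]])

```text
time: 12.95
ee_pos: [0.59, -0.0355, 0.0525]
eef_rot: [0.991, 0.132, -0.0, -0.0]
ft_force: [-0.2, -0.8, 0.5]
width: 0.001
```

step_arm(commands=[[0,-0.001,0,0,0,0],[0,-0.001,0,0,0,0],[0,-0.001,0,0,0,0],[0,0,0,0,0,0]])

```text
time: 13.35
ee_pos: [0.5893, -0.0334, 0.0525]
eef_rot: [0.991, 0.131, -0.0, 0.0]
ft_force: [-0.7, -3.3, -0.5]
width: 0.0001
```

step_arm(commands=[[0,-0.001,0,0,0,0],[0,0,0,0,0,0]])

```text
time: 13.55
ee_pos: [0.5893, -0.0334, 0.0525]
eef_rot: [0.991, 0.131, 0.0, 0.001]
ft_force: [1.5, -5.5, -1.8]
width: 0.0005
```

At its limit: the TCP holds at jig x = -60 mm while the force rises. I retreat and check.

step_arm(commands=[[0,0.005,0,0,0,0],[0,0.015,0,0,0,0],[0,0.025,0,0,0,0],[0,0.025,0,0,0,0],[0,0,-0.04,0,0,0],[0,0,-0.04,0,0,0],[0,0,-0.04,0,0,0],[0,0.02,-0.03,0,0,0],[0,0.02,0,0,0,0],[0,0,0,0,0,0],[0,0,0,0,0,0]])

```text
time: 14.65
ee_pos: [0.6174, -0.1389, 0.2014]
eef_rot: [0.991, 0.131, -0.001, -0.0]
ft_force: [-0.6, 1.2, -0.6]
width: 0.0003
```

```bash
python3 - <<'E'
from bench import *
from h import *
s=read_state();c=get_calibration("wrist")
w=camera("wrist")[...,::-1].copy();cv2.imwrite("pics/w4.png",w);a=camera("scene")[...,::-1].copy();cv2.imwrite("pics/s4.png",cv2.resize(a[150:410,200:460],(600,600)))
u=np.array([-.25841,.96603]);v=np.array([-u[1],u[0]]);O=np.array([.57179,.02407])
print(s['time'],s['ee_pos'],s['ft_force'])
for col in("orange","white","red","yellow","green","blue"):
    for b in blobs(w,col,(150,0,450,290),200)[:2]:
        k=cv2.boxPoints(b[2]);q=onplane(c,k,TOP[col])[:,:2]-O;print(col,b[0],b[1],np.c_[q@u,q@v].round(4).tolist())
E
```

```text
14.65 [ 0.61736039 -0.13891018  0.20139707] [-0.56169328  1.22421032 -0.5777775 ]
orange 2595 [328.1  57.5] [[-0.0352, 0.0426], [-0.0284, -0.0602], [-0.055, -0.0634], [-0.062, 0.0416]]
white 2319 [316.5  17.6] [[-0.0078, 0.0229], [-0.0079, -0.0221], [-0.0353, -0.0225], [-0.0353, 0.0234]]
white 748 [287.5 155.1] [[-0.0556, 0.0237], [-0.0555, 0.0193], [-0.1613, 0.0183], [-0.1614, 0.0231]]
```

View pics/w4.png

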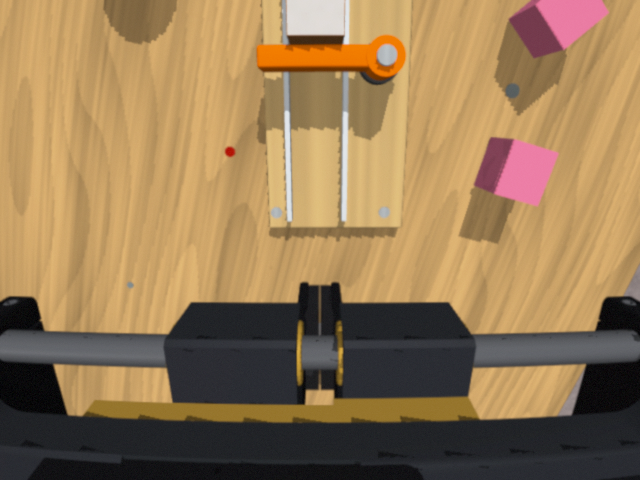

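View pics/s4.png

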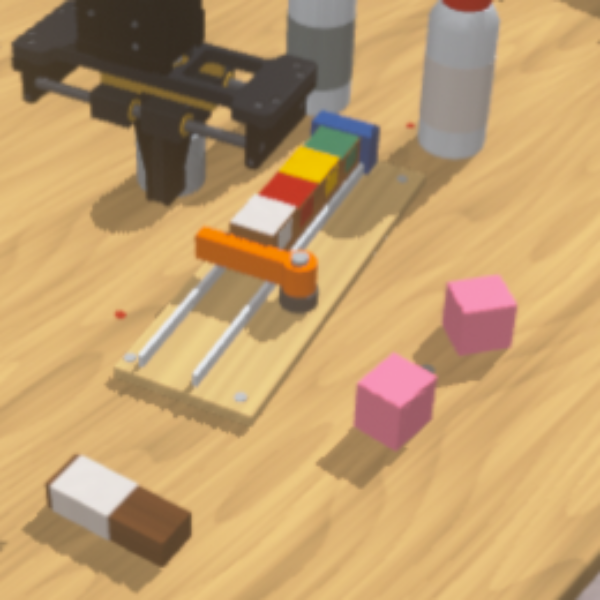

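The wrist view shows the bar straight across the channel: boss (387,55), tip edge x≈258, parallel to the white block's rear edge at row 40. The scene crop shows the four blocks touching and green against the blue stop. The offcut, cans and pink blocks look unmoved, and the hand is clear.

```bash
python3 -c "
from bench import *
print(close_job())"
```

```text
the job is handed in; nothing more can be done
None
```

The row is home against the blue stop, the orange bar is shut behind it, and the job is handed in at about 15 s of the 58 s allowed.

- **Row:** I pushed it from the white block's rear face with closed fingers. It stopped with the TCP at jig x = -40 mm, as expected for a rear face at -30 mm, and force built to about 8 N. The last picture shows all four blocks touching, with green against the stop.
- **Bar:** I then pushed it round from its outer side. It stopped with the TCP at jig x = -60 mm, as expected for fully shut, with about 5.5 N on the limit. The wrist view shows it straight across the channel.
- **Surroundings:** The hand finished raised and clear. The cans, offcut and pink blocks looked unmoved in the last pictures. The tin was partly hidden by the hand there, but nothing went near it.

**Checks that disagreed:**
- **Row position:** colour centroids from the scene camera during the job put the white block 2–3 mm and the green block about 4 mm (with 12 mm sideways) from their ideal spots. The hand partly hid the row in that view, so I relied on the contact position and force.
- **Bar angle:** the box fitted to the bar from above was skewed by the boss and the visible side face, so I did not use it to measure the angle.

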